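# Saddle sample tubes into a second layer

## Robot

A 7-joint arm with a two-finger parallel gripper is mounted at the origin on the work surface. World frame = base frame: x ahead of the robot, y to its left, z up, the work surface at z = 0. Lengths are in m, angles in rad, forces in N, time in s.
With the tool pointing down it reaches from about 0.35 to 0.9 m from the base axis. Payload 8.1 kg.
Tool frame: the origin (TCP) lies between the finger pads; the fingertips stand 17 mm ahead of it and the grasp point (between the pads) lies 2 mm behind it (tip_extent is the distance from the TCP to the fingertips, in m); z points along the fingers, y is the direction in which the jaws open and shut (so a half turn about z gives the same grasp; the last joint's range is limited). The gripper opens to 85 mm and grips with 20 to 120 N. Pads are 22 mm wide; open, the fingers measure 114 mm over their backs; the gripper's body (76 mm by 85 mm) begins 54 mm behind the grasp point. The pads swing forward as they close: fully open they stand 13 mm farther back than shut.
Start: joints at [1.06, 0.434, 0.025, 1.573, -0.012, 1.134, -0.075], TCP at [0.248, -0.574, 0.215] pointing down, gripper open.
Joint ranges: [-2.62, 2.62], [-0.44, 2.09], [-1.27, 1.32], [0.08, 2.57], [-1.32, 4.46], [0.12, 2], [-2.74, 2.74]. Speed limits (rad/s): [2.22, 2.22, 3.01, 3.01, 3.14, 3.14, 3.14].

## Interface

Orientations are given as a unit quaternion [x, y, z, w].
In Python, from bench import * gives the robot as it stands.
- The arm moves only by the tool carry_out, never from a script. Its argument "commands" is a list of rows, each an object of numbers: "tx", "ty", "tz": the shift along the tool's x, y, z as a fraction of full scale; "wx", "wy", "wz": the turn, a rotation vector about the tool's x, y, z as a fraction of full scale. In form: [{"tx": .., "ty": .., "tz": .., "wx": .., "wy": .., "wz": ..}, ...]. A call has 1 to 10 rows; each row shifts and turns the commanded pose from where the row before left it, along the tool's axes as they then stand; what a row does not reach is not made up. Full scale, the value 1, is 500 mm for a shift and 1.5 rad for a turn. A row lasts 1/10 s, in which the tool goes at most 50 mm and 8.59 degrees, less where a joint would pass 70% of its speed; a pose out of reach is approached as far as the arm can. A call with a number of a shift or a turn outside -1 to 1 is refused whole. A call with a gripper value outside its range is refused whole. "claw" is the closure in counts, from 0 (fully open) to 255 (shut), set as the call begins (left out, the last holds). The fingers move at their own pace and stop on an object; "squeeze" is the grip in N (left out, the last holds). Time passes only in rows, so rows that do not move let the fingers close. It gives the time, the measured TCP pose, the force and the opening at its end, in the units of the state.
- observe(): the state, without advancing time (a new reading comes with each control period).
- get_image(name): name is "side" or "top"; returns the picture (384x512x3 uint8, red, green, blue); there is no depth.
- calibration(name): a dict with "intrinsics" (3x3 intrinsics, pixels), "origin" and "attitude" of the camera in the world. Camera axes: x right, y down, z forward; pixel columns grow to the right and rows downward; lengths in m; the calibration is good to about 2 mm. A picture is of the moment at which its call begins. calibration takes no time and is no camera call.
- finish_job(): hands the job in, once; it reports no verdict.
The state is a dict: "time_s": time; "q": joint angles; "qvel": joint speeds; "joint_efforts": joint torques, N m; "tool_pos": TCP position; "orientation": TCP orientation; "contact_force": force on the tool from outside, world axes, zero at the start; "torque": the same for the moment, N m; "width": finger opening in m.
Only numpy, scipy, OpenCV 4.12 (cv2) and the standard library are available. Lean on these libraries where they do the work, as an engineer would, in place of code of your own. Each camera call takes 0.05 s, during which the arm holds its last target. There are 200 camera calls.

## Task

The wooden rack on the sherd table holds two yellow-capped sample tubes and a blue-capped one. Stack the two yellow-capped tubes, lying, on the row of three black-capped tubes in the grey storage cradle: one in each of the row's two gaps, parallel to the tubes below and roughly flush with their ends, making a pyramid's second layer. Leave the blue-capped tube where it lies.

Things in the scene. Friction and masses are not known exactly. Their poses are not given: they have to be found in the camera images.
- yellow_a_mid (a point): First yellow-capped tube: lying cylinder, 42 mm diameter, 56 mm long, flat ends, white with a 14 mm yellow cap at each end, about 90 g. Lies in one of 3 grooves (62 mm apart) of a fixed wooden rack 36 mm wide and 14 mm high, so its ends overhang free and can be gripped across the 56 mm length. Point: its centre, 27 mm above the table; x runs along the cylinder, level.
- yellow_b_mid (a point): Second yellow-capped tube, same as the first (42 mm diameter, 56 mm long), in another groove of the wooden rack. Point: its centre, 27 mm above the table; x runs along the cylinder, level.
- blue_mid (a point): Blue-capped tube of the same size and shape in the remaining groove of the wooden rack; it stays there. Point: its centre, 27 mm above the table; x runs along the cylinder.
- storage_cradle: Fixed grey cradle, 36 mm in x, holding 3 loose black-capped tubes of the same size, centres at y = -48, 0, 48 mm, x = 0 (2 mm either way), z = 27 mm; ridges stop them rolling. Origin: under its centre, on the table; x along the tubes, y across, z up. Gaps at y = -24 and 24 mm: a tube saddled there has its centre at z = 61.5 mm; held by its ends above its middle, fingers clear the row.
Not all that is in view belongs to the job. What is shaped like the part that bears yellow_a_mid but orange or purple is not meant.

How it is judged:
By the outcome, as a careful person would: the job done as asked, in the order asked, and still so for the second after the job is handed in, with the robot touching nothing.
It also fails if it takes over 54 s, if anything falls off the work surface, if the arm or the gripper's body presses on something with over 40 N, if the wrist force passes 120 N, or if a joint passes its speed limit or range.

## Working session

There is one attempt and no reset: what is moved stays moved. The work goes in short steps, Python scripts to look and compute and a tool call to move; the robot and the scene stay as the last step left them, time stands still between calls to the robot, and variables do not carry over. Pictures are saved under pics/ and viewed, about 8 in all and at most 12, crops included, and the job is handed in when it is done.

Besides the shell and the picture viewer there is one more tool, called after "Request:" as a command line: name --argument value ..., lists and objects as JSON in quotes. carry_out: Moves the arm, as the interface text tells. Its arguments: {"type":"object","properties":{"commands":{"type":"array","items":{"type":"object","properties":{"tx":{"type":"number"},"ty":{"type":"number"},"tz":{"type":"number"},"wx":{"type":"number"},"wy":{"type":"number"},"wz":{"type":"number"}}}},"claw":{"type":"number"},"squeeze":{"type":"number"}},"required":["commands"]}

```bash
mkdir -p pics; python3 - <<'E'
from bench import *
import cv2,numpy as np
for n in("top","side"):
    im=get_image(n); cv2.imwrite(f"pics/{n}0.png",cv2.resize(im[:,:,::-1],(800,600),interpolation=cv2.INTER_CUBIC)); cv2.imwrite(f"raw_{n}.png",im[:,:,::-1]); print(n,calibration(n))
s=observe();print({k:np.round(v,3) for k,v in s.items()})
E
```

```text
top {'intrinsics': array([[468.79977998,   0.        , 254.47394305],
       [  0.        , 468.79977998, 194.33328124],
       [  0.        ,   0.        ,   1.        ]]), 'origin': array([0.43677201, 0.00664503, 0.93276537]), 'attitude': array([-0.70509072,  0.7070849 , -0.03024722,  0.0443073 ])}
side {'intrinsics': array([[364.67298194,   0.        , 255.05576704],
       [  0.        , 364.67298194, 189.64297807],
       [  0.        ,   0.        ,   1.        ]]), 'origin': array([0.36542177, 0.55484632, 0.67168645]), 'attitude': array([-0.16570491,  0.91800576, -0.3552403 ,  0.06009686])}
{'time_s': np.float64(0.1), 'q': array([ 1.06 ,  0.435,  0.025,  1.574, -0.012,  1.134, -0.075]), 'qvel': array([ 0.001, -0.   ,  0.   , -0.002,  0.001,  0.002, -0.001]), 'joint_efforts': array([ 3.0000e-03, -6.7175e+01,  1.0280e+00, -3.1690e+01,  1.6000e-02,
        7.0000e-03, -0.0000e+00]), 'tool_pos': array([ 0.248, -0.573,  0.214]), 'orientation': array([ 0.979,  0.202, -0.   , -0.001]), 'contact_force': array([-0.575, -0.819,  0.021]), 'torque': array([-0.009,  0.046, -0.09 ]), 'width': np.float64(0.085)}
```

View pics/top0.png

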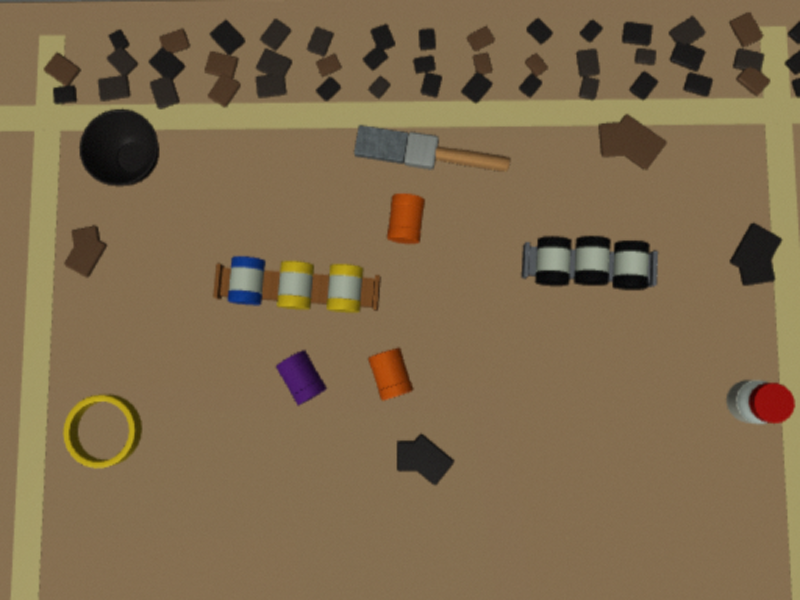

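View pics/side0.png

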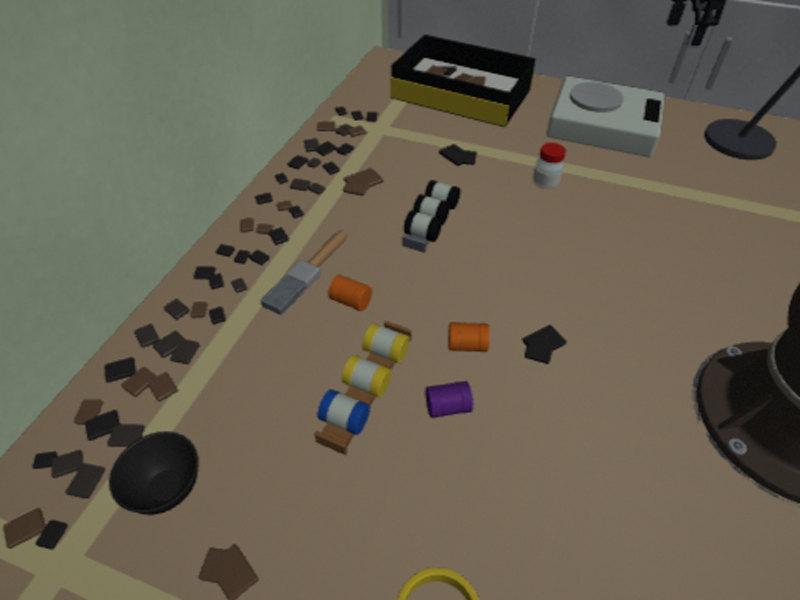

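Top view (800x600): blue tube at (246,280), yellow ones at (296,284) and (346,287) in the rack. The black-capped row is at (553,261), (592,261), (631,265). The lookalikes are orange (406,218) and (390,373) and purple (301,377). They aren't in the rack, so they aren't meant. Next I measure and confirm in one crop.

```bash
cat > h.py <<'E'
import numpy as np,cv2
from scipy.spatial.transform import Rotation as R
from scipy.optimize import minimize
from bench import *
def cam(n):
    c=calibration(n); return c["intrinsics"],np.array(c["origin"]),R.from_quat(c["attitude"]).as_matrix()
def proj(n,P):
    K,o,A=cam(n); p=(np.atleast_2d(P)-o)@A@K.T; return p[:,:2]/p[:,2:]
def unproj(n,u,z):
    K,o,A=cam(n); d=A@np.linalg.solve(K,[u[0],u[1],1]); return o+d*(z-o[2])/d[2]
def cyl(x,y,yaw,z=.027,r=.021,h=.028):
    a=np.linspace(0,2*np.pi,40); c,s=np.cos(yaw),np.sin(yaw)
    return np.array([[x+e*c-r*np.cos(t)*s,y+e*s+r*np.cos(t)*c,z+r*np.sin(t)] for e in(-h,h) for t in a])
def hull(n,*a,**k): return cv2.convexHull(proj(n,cyl(*a,**k)).astype(np.float32))[:,0]
def fit(n,mask,x0,z=.027,S=4):
    M=cv2.resize(mask.astype(np.float32),None,fx=S,fy=S)
    def f(p):
        m=np.zeros(M.shape,np.float32); cv2.fillPoly(m,[np.round((hull(n,*p,z=z)*S+(S-1)/2)*16).astype(np.int32)],1.0,shift=4)
        return np.abs(m-M).sum()/S/S
    r=minimize(f,x0,method="Nelder-Mead",options=dict(initial_simplex=np.array(x0)+np.array([[0,0,0],[.006,0,0],[0,.006,0],[0,0,.15]]),xatol=1e-5))
    return r.x,r.fun
E
python3 - <<'E'
from h import *
im=cv2.imread("raw_top.png"); hsv=cv2.cvtColor(im,cv2.COLOR_BGR2HSV); H,S,V=cv2.split(hsv)
white=(S<70)&(V>90)
k=.64
sets={"blue":((H>100)&(H<130)&(S>150),[(246,280)]),"yel":((H>22)&(H<35)&(S>170)&(V>60),[(296,284),(346,287)]),"blk":((V<45),[(553,261),(592,261),(631,265)])}
vis=im.copy(); vis=cv2.resize(vis,None,fx=4,fy=4); sd=cv2.resize(cv2.imread("raw_side.png"),None,fx=4,fy=4)
for c,(m,ps) in sets.items():
    for p in ps:
        u=np.array(p)*k; w=np.zeros(m.shape,bool); hx=13
        x0,x1=int(u[0]-hx),int(u[0]+hx+1); w[int(u[1]-22):int(u[1]+22),x0:x1]=1
        mm=((m|white)&w).astype(np.uint8); n,l,st,_=cv2.connectedComponentsWithStats(mm); mm=l==1+np.argmax(st[1:,4])
        g=unproj("top",u,.027); x,e=fit("top",mm,[g[0],g[1],0.]); print(c,np.round(x,4),"err px",round(e,1),"area",mm.sum())
        for v,nm in((vis,"top"),(sd,"side")): cv2.polylines(v,[np.round(hull(nm,*x)*4+1.5).astype(int)],True,(255,0,255),1)
a=vis[140*4:215*4,130*4:430*4]; b=sd[105*4:300*4,190*4:310*4]
a=cv2.resize(a,(800,200)); b=cv2.rotate(b,cv2.ROTATE_90_COUNTERCLOCKWISE); b=cv2.resize(b,(640,394))
out=np.zeros((600,800,3),np.uint8); out[:200]=a; out[203:597,:640]=b; cv2.imwrite("pics/crop1.png",out)
E
```

```text
blue [ 0.5624  0.2155 -0.0808] err px 135.0 area 564
yel [ 0.5569  0.1535 -0.0634] err px 104.7 area 571
yel [ 0.553   0.0919 -0.0845] err px 97.9 area 575
blk [ 0.5864 -0.1684 -0.0538] err px 108.7 area 591
blk [ 0.5858 -0.217  -0.0407] err px 105.3 area 606
blk [ 0.5808 -0.2651 -0.0368] err px 117.4 area 631
```

View pics/crop1.png

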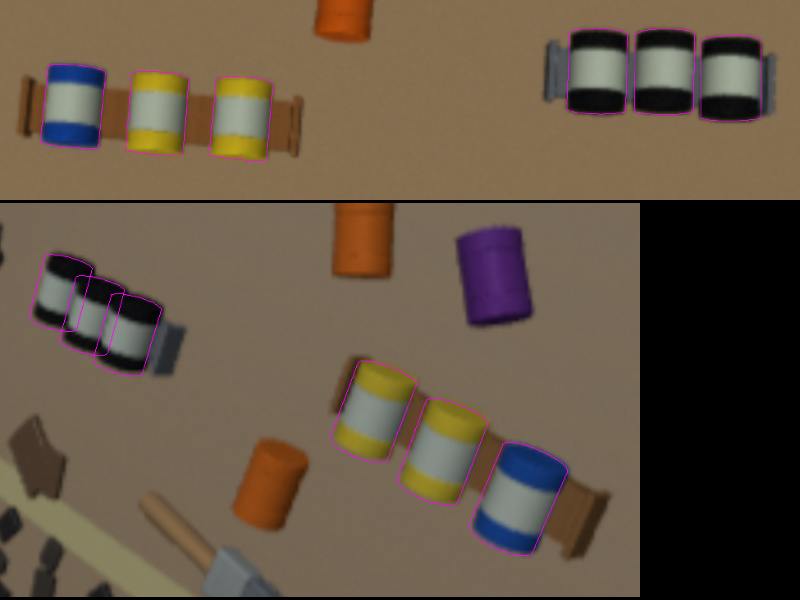

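Both cameras' overlays agree. The two yellow-capped tubes in the rack are at about (0.557,0.153) and (0.553,0.092). The gaps are at about (0.5855,-0.193) and (0.583,-0.241). First I turn the tool in place.

Request:
carry_out --commands '[{"wz": -0.0907}, {"wz": -0.0907}, {"wz": -0.0907}, {"wz": -0.0907}, {"wz": -0.0907}, {"wz": -0.0907}, {"wz": -0.0907}, {"wz": -0.0907}, {}]' --claw 0 --squeeze 35

```text
$.commands[0]: bad value
```

```bash
cat >> h.py <<'E'
def go(x,y,z,yaw):
    s=observe(); A=R.from_quat(s["orientation"]); 
    T=R.from_matrix(np.array([[-np.sin(yaw),np.cos(yaw),0],[np.cos(yaw),np.sin(yaw),0],[0,0,-1]]).T)
    d=A.inv().apply(np.array([x,y,z])-s["tool_pos"])/.5; w=(A.inv()*T).as_rotvec()/1.5
    print("t",round(float(s["time_s"]),2),"pos",np.round(s["tool_pos"],4),"q",np.round(s["q"],2),"F",np.round(s["contact_force"],1),"w",round(float(s["width"]),4)); print("shift fs",np.round(d,4),"turn fs",np.round(w,4))
E
python3 -c "
from h import *
go(.553,.0919,.12,-.076)"
```

```text
t 0.1 pos [ 0.2476 -0.5733  0.214 ] q [ 1.06  0.44  0.02  1.57 -0.01  1.13 -0.08] F [-0.6 -0.8  0. ] w 0.0854
shift fs [ 1.0883 -0.979   0.1892] turn fs [-9.000e-04 -4.000e-04 -7.247e-01]
```

Request:
carry_out --commands '[{"tx": 0, "ty": 0, "tz": 0, "wx": 0, "wy": 0, "wz": -0.0906}, {"tx": 0, "ty": 0, "tz": 0, "wx": 0, "wy": 0, "wz": -0.0906}, {"tx": 0, "ty": 0, "tz": 0, "wx": 0, "wy": 0, "wz": -0.0906}, {"tx": 0, "ty": 0, "tz": 0, "wx": 0, "wy": 0, "wz": -0.0906}, {"tx": 0, "ty": 0, "tz": 0, "wx": 0, "wy": 0, "wz": -0.0906}, {"tx": 0, "ty": 0, "tz": 0, "wx": 0, "wy": 0, "wz": -0.0906}, {"tx": 0, "ty": 0, "tz": 0, "wx": 0, "wy": 0, "wz": -0.0906}, {"tx": 0, "ty": 0, "tz": 0, "wx": 0, "wy": 0, "wz": -0.0906}, {"tx": 0, "ty": 0, "tz": 0, "wx": 0, "wy": 0, "wz": 0}]' --claw 0 --squeeze 35

```text
time_s: 1.0
tool_pos: [0.2475, -0.5736, 0.2142]
orientation: [0.733, 0.68, 0.0, -0.0]
contact_force: [-0.0, 0.1, -0.5]
width: 0.0855
```

```bash
python3 -c "
from h import *
go(.553,.0919,.16,-.076)"
```

```text
t 1.0 pos [ 0.2475 -0.5736  0.2142] q [ 1.23  0.45 -0.22  1.56  0.1   1.15  0.91] F [-0.   0.1 -0.5] w 0.0855
shift fs [1.3724 0.511  0.1095] turn fs [-0.0002 -0.0006  0.0014]
```

Request:
carry_out --commands '[{"tx": 0.0686, "ty": 0.0256, "tz": 0, "wx": 0, "wy": 0, "wz": 0}, {"tx": 0.0686, "ty": 0.0256, "tz": 0, "wx": 0, "wy": 0, "wz": 0}, {"tx": 0.0686, "ty": 0.0256, "tz": 0, "wx": 0, "wy": 0, "wz": 0}, {"tx": 0.0686, "ty": 0.0256, "tz": 0, "wx": 0, "wy": 0, "wz": 0}, {"tx": 0.0686, "ty": 0.0256, "tz": 0, "wx": 0, "wy": 0, "wz": 0}, {"tx": 0.0686, "ty": 0.0256, "tz": 0, "wx": 0, "wy": 0, "wz": 0}, {"tx": 0.0686, "ty": 0.0256, "tz": 0, "wx": 0, "wy": 0, "wz": 0}, {"tx": 0.0686, "ty": 0.0256, "tz": 0, "wx": 0, "wy": 0, "wz": 0}, {"tx": 0.0686, "ty": 0.0256, "tz": 0, "wx": 0, "wy": 0, "wz": 0}, {"tx": 0.0686, "ty": 0.0256, "tz": 0, "wx": 0, "wy": 0, "wz": 0}]'

```text
time_s: 2.0
tool_pos: [0.4018, -0.24, 0.2147]
orientation: [0.735, 0.678, 0.0, 0.0]
contact_force: [0.8, -0.4, 0.2]
width: 0.0852
```

Request:
carry_out --commands '[{"tx": 0.0686, "ty": 0.0256, "tz": 0.012, "wx": 0, "wy": 0, "wz": 0}, {"tx": 0.0686, "ty": 0.0256, "tz": 0.012, "wx": 0, "wy": 0, "wz": 0}, {"tx": 0.0686, "ty": 0.0256, "tz": 0.012, "wx": 0, "wy": 0, "wz": 0}, {"tx": 0.0686, "ty": 0.0256, "tz": 0.012, "wx": 0, "wy": 0, "wz": 0}, {"tx": 0.0686, "ty": 0.0256, "tz": 0.012, "wx": 0, "wy": 0, "wz": 0}, {"tx": 0.0686, "ty": 0.0256, "tz": 0.012, "wx": 0, "wy": 0, "wz": 0}, {"tx": 0.0686, "ty": 0.0256, "tz": 0.012, "wx": 0, "wy": 0, "wz": 0}, {"tx": 0.0686, "ty": 0.0256, "tz": 0.012, "wx": 0, "wy": 0, "wz": 0}, {"tx": 0.0686, "ty": 0.0256, "tz": 0.012, "wx": 0, "wy": 0, "wz": 0}, {"tx": 0.0686, "ty": 0.0256, "tz": 0.0, "wx": 0, "wy": 0, "wz": 0}]'

```text
time_s: 3.0
tool_pos: [0.555, 0.0919, 0.1596]
orientation: [0.735, 0.678, -0.001, -0.0]
contact_force: [0.8, 0.5, -0.1]
width: 0.0853
```

Request:
carry_out --commands '[{"tx": 0, "ty": 0, "tz": 0, "wx": 0, "wy": 0, "wz": 0}, {"tx": 0, "ty": 0, "tz": 0, "wx": 0, "wy": 0, "wz": 0}]'

```text
time_s: 3.2
tool_pos: [0.5549, 0.0916, 0.1603]
orientation: [0.734, 0.679, -0.0, -0.0]
contact_force: [-0.5, -0.9, 0.2]
width: 0.0853
```

```bash
python3 -c "
from h import *
go(.553,.0919,.033,-.076)
im=get_image('side')[:,:,::-1]; cv2.imwrite('pics/s2.png',cv2.resize(im[120:310,140:350],(660,597),interpolation=cv2.INTER_CUBIC))"
```

```text
t 3.2 pos [0.5549 0.0916 0.1603] q [ 0.12  0.44 -0.51  1.76  0.25  1.   -0.57] F [-0.5 -0.9  0.2] w 0.0853
shift fs [ 0.0003 -0.0036  0.2546] turn fs [-0.0006  0.0001 -0.0008]
```

View pics/s2.png

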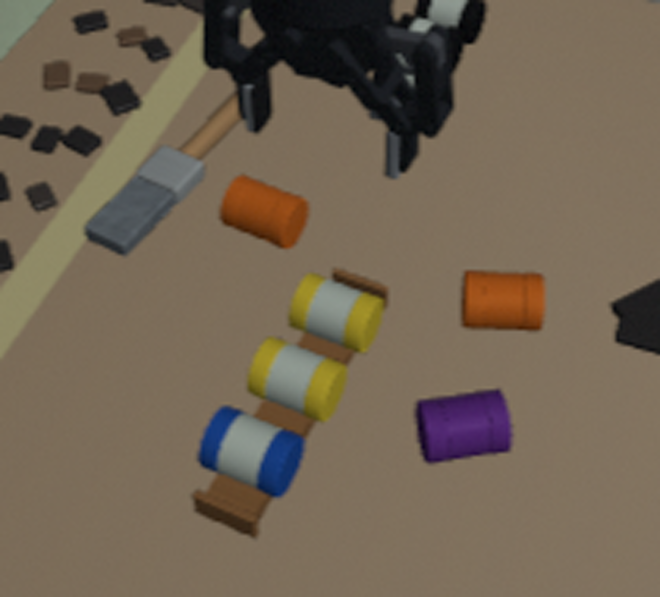

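The open gripper is above the nearer yellow tube, which is at (337,312) in the crop, and its jaws line up with the tube axis. I'll descend and grip.

Request:
carry_out --commands '[{"tx": 0, "ty": -0.0036, "tz": 0.05, "wx": 0, "wy": 0, "wz": 0}, {"tx": 0, "ty": 0, "tz": 0.05, "wx": 0, "wy": 0, "wz": 0}, {"tx": 0, "ty": 0, "tz": 0.05, "wx": 0, "wy": 0, "wz": 0}, {"tx": 0, "ty": 0, "tz": 0.04, "wx": 0, "wy": 0, "wz": 0}, {"tx": 0, "ty": 0, "tz": 0.03, "wx": 0, "wy": 0, "wz": 0}, {"tx": 0, "ty": 0, "tz": 0.02, "wx": 0, "wy": 0, "wz": 0}, {"tx": 0, "ty": 0, "tz": 0.0146, "wx": 0, "wy": 0, "wz": 0}, {"tx": 0, "ty": 0, "tz": 0, "wx": 0, "wy": 0, "wz": 0}]'

```text
time_s: 4.05
tool_pos: [0.5529, 0.0902, 0.0329]
orientation: [0.734, 0.679, -0.001, -0.0]
contact_force: [-0.0, -0.2, 0.1]
width: 0.0853
```

Request:
carry_out --commands '[{"tx": 0, "ty": 0, "tz": 0, "wx": 0, "wy": 0, "wz": 0}, {"tx": 0, "ty": 0, "tz": 0, "wx": 0, "wy": 0, "wz": 0}, {"tx": 0, "ty": 0, "tz": 0, "wx": 0, "wy": 0, "wz": 0}, {"tx": 0, "ty": 0, "tz": 0, "wx": 0, "wy": 0, "wz": 0}, {"tx": 0, "ty": 0, "tz": 0, "wx": 0, "wy": 0, "wz": 0}, {"tx": 0, "ty": 0, "tz": 0, "wx": 0, "wy": 0, "wz": 0}, {"tx": 0, "ty": 0, "tz": 0, "wx": 0, "wy": 0, "wz": 0}, {"tx": 0, "ty": 0, "tz": 0, "wx": 0, "wy": 0, "wz": 0}]' --claw 255 --squeeze 35

```text
time_s: 4.85
tool_pos: [0.5533, 0.091, 0.0334]
orientation: [0.733, 0.68, -0.0, -0.0]
contact_force: [-0.8, 0.5, 0.4]
width: -0.0002
```

```bash
python3 -c "
from h import *
go(.553,.0919,.033,-.076)"
```

```text
t 4.85 pos [0.5533 0.091  0.0334] q [ 0.06  0.59 -0.45  1.89  0.37  0.74 -0.67] F [-0.8  0.5  0.4] w -0.0002
shift fs [ 0.0018 -0.0008  0.0007] turn fs [-0.      0.      0.0001]
```

The fingers shut fully with no tube between them, so I'm looking before moving anything.

```bash
python3 -c "
from h import *
a=get_image('side')[:,:,::-1]; b=get_image('top')[:,:,::-1]
cv2.imwrite('pics/s3.png',np.hstack([cv2.resize(a[120:310,190:323],(400,571),interpolation=3),cv2.resize(b[120:262,130:230],(400,571),interpolation=3)]))"
```

```text
(no output)
```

View pics/s3.png

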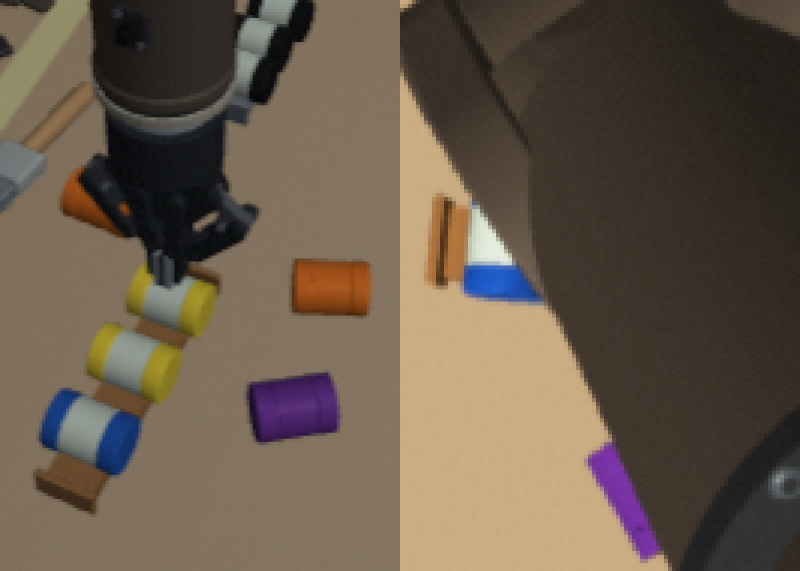

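```bash
python3 -c "
from h import *
for u in((244.9,215),(222.1,160.7),(265.7,175.7)):
  print(u,[np.round(unproj('side',u,z),3).tolist() for z in (.016,.03,.048,.06,.156,.17,.19)])
print(proj('side',[[.5533,.091,.016],[.5533,.091,.05]]))
print(proj('side',[[.599,.088,.156],[.511,.095,.156]]))
"; ls
```

```text
(244.9, 215) [[0.562, 0.076, 0.016], [0.558, 0.087, 0.03], [0.552, 0.1, 0.048], [0.549, 0.109, 0.06], [0.52, 0.179, 0.156], [0.516, 0.189, 0.17], [0.51, 0.203, 0.19]]
(222.1, 160.7) [[0.683, -0.071, 0.016], [0.677, -0.057, 0.03], [0.668, -0.04, 0.048], [0.662, -0.029, 0.06], [0.616, 0.063, 0.156], [0.609, 0.076, 0.17], [0.599, 0.095, 0.19]]
(265.7, 175.7) [[0.559, -0.059, 0.016], [0.555, -0.046, 0.03], [0.549, -0.029, 0.048], [0.546, -0.018, 0.06], [0.517, 0.072, 0.156], [0.513, 0.085, 0.17], [0.507, 0.104, 0.19]]
[[246.12265972 220.83451803]
 [245.95538028 211.35645484]]
[[224.63889235 170.73886686]
 [264.97248011 184.48018243]]
h.py
pics
raw_side.png
raw_top.png
```

The shut fingertips sit just on top of the tube: their near edge at y≈0.102 unprojects to z≈0.05. The earlier open-finger view also puts the tips about 35 mm higher than the reported TCP implies. There's no lateral offset, so the reported z is about 34 mm low against the scene. I'll open, raise slightly and re-measure on a magnified view.

Request:
carry_out --commands '[{"tx": 0, "ty": 0, "tz": -0.02, "wx": 0, "wy": 0, "wz": 0}, {"tx": 0, "ty": 0, "tz": 0, "wx": 0, "wy": 0, "wz": 0}, {"tx": 0, "ty": 0, "tz": 0, "wx": 0, "wy": 0, "wz": 0}, {"tx": 0, "ty": 0, "tz": 0, "wx": 0, "wy": 0, "wz": 0}, {"tx": 0, "ty": 0, "tz": 0, "wx": 0, "wy": 0, "wz": 0}, {"tx": 0, "ty": 0, "tz": 0, "wx": 0, "wy": 0, "wz": 0}, {"tx": 0, "ty": 0, "tz": 0, "wx": 0, "wy": 0, "wz": 0}]' --claw 0

```text
time_s: 5.65
tool_pos: [0.5533, 0.091, 0.0433]
orientation: [0.733, 0.68, -0.0, -0.0]
contact_force: [0.4, -0.5, -0.4]
width: 0.0852
```

```bash
python3 -c "
from h import *
go(.553,.0919,.033,-.076)
a=get_image('side')[:,:,::-1]
v=cv2.resize(a[160:260,190:323],None,fx=6,fy=6,interpolation=2)
s=observe();p=s['tool_pos'];ya=-.076;ax=np.array([np.cos(ya),np.sin(ya),0]);l=np.array([-np.sin(ya),np.cos(ya),0])
# expected open pad tip near edge corners for z offsets 0,17,34 mm
for dz,c in((0,(0,0,255)),(.017,(0,255,255)),(.034,(0,255,0))):
  for sg in(-1,1):
    P=np.array([p+sg*.043*ax+.011*l+[0,0,-.004+dz],p+sg*.043*ax-.011*l+[0,0,-.004+dz]])
    q=((proj('side',P)-[190,160]+.5)*6).astype(int); cv2.line(v,tuple(map(int,q[0])),tuple(map(int,q[1])),c,1)
cv2.polylines(v,[((hull('side',.553,.0919,-.076)-[190,160]+.5)*6).astype(int)],True,(255,0,255),1)
cv2.imwrite('pics/s4.png',v)"
```

```text
t 5.65 pos [0.5533 0.091  0.0433] q [ 0.07  0.58 -0.46  1.88  0.36  0.76 -0.66] F [ 0.4 -0.5 -0.4] w 0.0852
shift fs [ 0.0018 -0.0007  0.0206] turn fs [-0.0001  0.0001  0.0001]
```

View pics/s4.png

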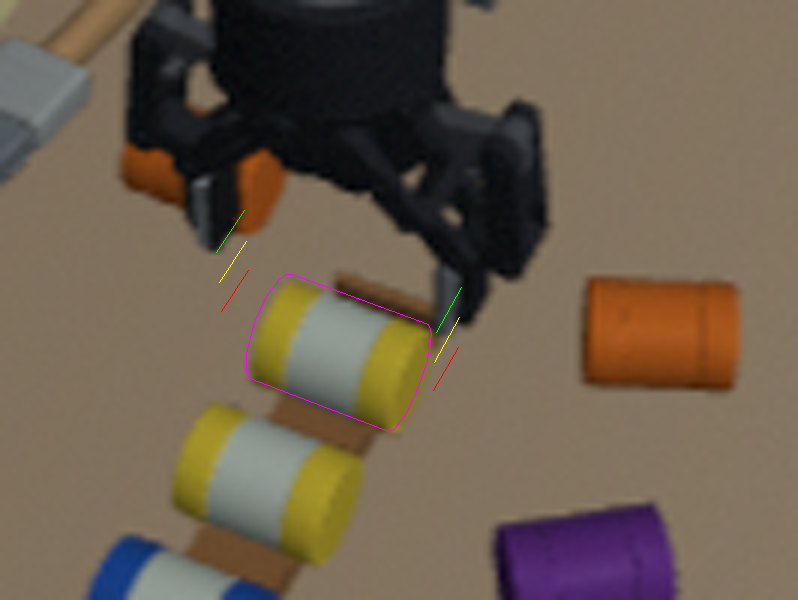

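The tip edges match the green line, which is the +34 mm offset, or sit a few mm above it. Laterally they fit. I'll descend about 44 mm in small steps and then check.

Request:
carry_out --commands '[{"tx": 0.0018, "ty": 0, "tz": 0.02, "wx": 0, "wy": 0, "wz": 0}, {"tx": 0, "ty": 0, "tz": 0.02, "wx": 0, "wy": 0, "wz": 0}, {"tx": 0, "ty": 0, "tz": 0.02, "wx": 0, "wy": 0, "wz": 0}, {"tx": 0, "ty": 0, "tz": 0, "wx": 0, "wy": 0, "wz": 0}]'

```text
time_s: 6.1
tool_pos: [0.552, 0.0915, 0.0114]
orientation: [0.733, 0.68, -0.001, -0.001]
contact_force: [-0.5, -0.5, 0.6]
width: 0.0854
```

Request:
carry_out --commands '[{"tx": 0, "ty": 0, "tz": 0.01, "wx": 0, "wy": 0, "wz": 0}, {"tx": 0, "ty": 0, "tz": 0.01, "wx": 0, "wy": 0, "wz": 0}, {"tx": 0, "ty": 0, "tz": 0.008, "wx": 0, "wy": 0, "wz": 0}, {"tx": 0, "ty": 0, "tz": 0, "wx": 0, "wy": 0, "wz": 0}]'

```text
time_s: 6.5
tool_pos: [0.5531, 0.0918, -0.0011]
orientation: [0.733, 0.68, -0.0, -0.0]
contact_force: [0.3, -0.5, -0.6]
width: 0.0852
```

```bash
python3 -c "
from h import *
go(.553,.0919,-.001,-.076)
a=get_image('side')[:,:,::-1]
cv2.imwrite('pics/s5.png',cv2.resize(a[160:260,190:323],None,fx=6,fy=6,interpolation=2))"
```

```text
t 6.5 pos [ 0.5531  0.0918 -0.0011] q [ 0.04  0.64 -0.42  1.91  0.4   0.68 -0.7 ] F [ 0.3 -0.5 -0.6] w 0.0852
shift fs [ 0.0002 -0.0002 -0.0002] turn fs [-0.0005  0.0002  0.0001]
```

View pics/s5.png

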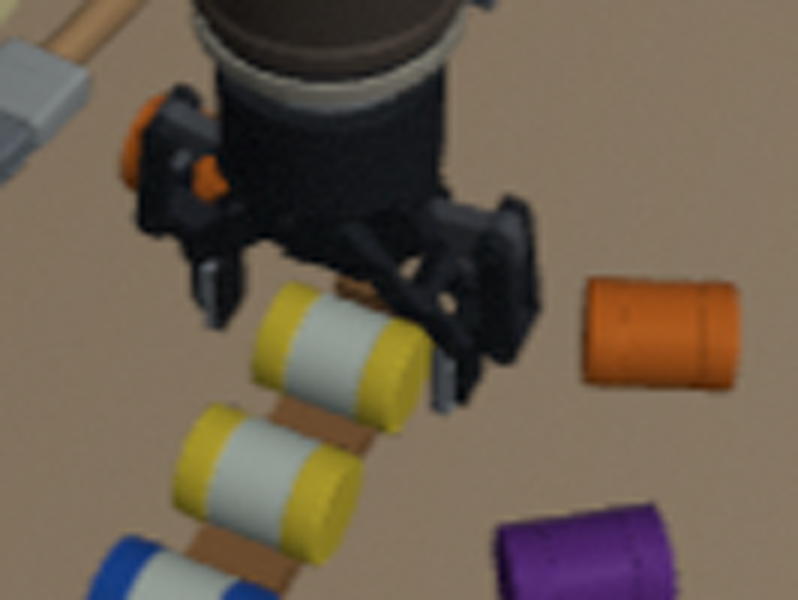

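The open fingers now straddle the tube ends, with the right pad at (440,380) beside the cap and its tip at row 408. I'll close.

Request:
carry_out --commands '[{"tx": 0, "ty": 0, "tz": 0, "wx": 0, "wy": 0, "wz": 0}, {"tx": 0, "ty": 0, "tz": 0, "wx": 0, "wy": 0, "wz": 0}, {"tx": 0, "ty": 0, "tz": 0, "wx": 0, "wy": 0, "wz": 0}, {"tx": 0, "ty": 0, "tz": 0, "wx": 0, "wy": 0, "wz": 0}, {"tx": 0, "ty": 0, "tz": 0, "wx": 0, "wy": 0, "wz": 0}, {"tx": 0, "ty": 0, "tz": 0, "wx": 0, "wy": 0, "wz": 0}]' --claw 255 --squeeze 35

```text
time_s: 7.15
tool_pos: [0.5537, 0.0919, -0.0002]
orientation: [0.733, 0.68, 0.0, 0.0]
contact_force: [-0.5, -0.2, 6.0]
width: 0.0556
```

Request:
carry_out --commands '[{"tx": 0, "ty": 0, "tz": -0.02, "wx": 0, "wy": 0, "wz": 0}, {"tx": 0, "ty": 0, "tz": -0.04, "wx": 0, "wy": 0, "wz": 0}, {"tx": 0, "ty": 0, "tz": -0.06, "wx": 0, "wy": 0, "wz": 0}, {"tx": 0, "ty": 0, "tz": -0.06, "wx": 0, "wy": 0, "wz": 0}, {"tx": 0, "ty": 0, "tz": -0.06, "wx": 0, "wy": 0, "wz": 0}, {"tx": 0, "ty": 0, "tz": 0, "wx": 0, "wy": 0, "wz": 0}, {"tx": 0, "ty": 0, "tz": 0, "wx": 0, "wy": 0, "wz": 0}]'

```text
time_s: 7.85
tool_pos: [0.5536, 0.0918, 0.1201]
orientation: [0.733, 0.68, 0.0, 0.0]
contact_force: [-0.2, -0.4, -1.7]
width: 0.0553
```

```bash
python3 -c "
from h import *
go(.5831,-.2409,.12,-.048)
a=get_image('side')[:,:,::-1]
cv2.imwrite('pics/s6.png',cv2.resize(a[110:260,170:350],None,fx=4,fy=4,interpolation=2))"
```

```text
t 7.85 pos [0.5536 0.0918 0.1201] q [ 0.1   0.48 -0.5   1.81  0.29  0.92 -0.6 ] F [-0.2 -0.4 -1.7] w 0.0553
shift fs [-6.589e-01  1.095e-01  2.000e-04] turn fs [ 0.0008 -0.     -0.0187]
```

View pics/s6.png

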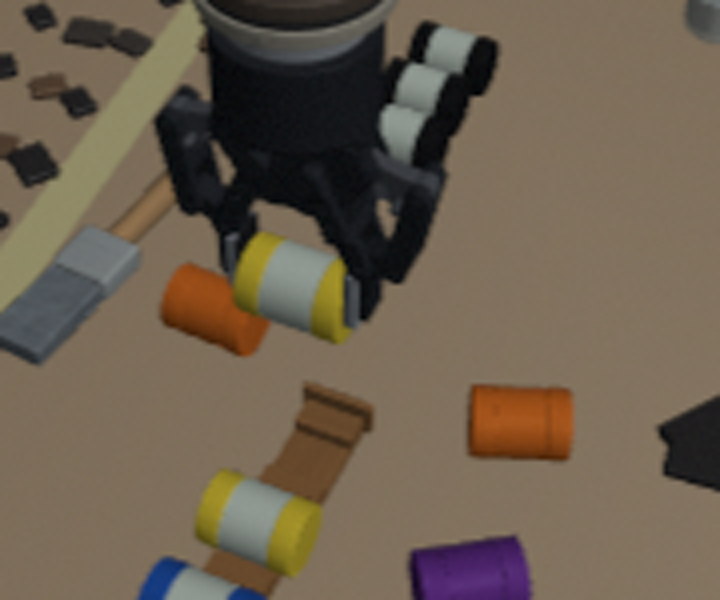

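The tube is held level between the pads, at (292,287) in the crop. I'm moving it over the far gap.

Request:
carry_out --commands '[{"tx": -0.066, "ty": 0.011, "tz": 0, "wx": 0, "wy": 0, "wz": 0}, {"tx": -0.066, "ty": 0.011, "tz": 0, "wx": 0, "wy": 0, "wz": 0}, {"tx": -0.066, "ty": 0.011, "tz": 0, "wx": 0, "wy": 0, "wz": 0}, {"tx": -0.066, "ty": 0.011, "tz": 0, "wx": 0, "wy": 0, "wz": 0}, {"tx": -0.066, "ty": 0.011, "tz": 0, "wx": 0, "wy": 0, "wz": 0}, {"tx": -0.066, "ty": 0.011, "tz": 0, "wx": 0, "wy": 0, "wz": 0}, {"tx": -0.066, "ty": 0.011, "tz": 0, "wx": 0, "wy": 0, "wz": 0}, {"tx": -0.066, "ty": 0.011, "tz": 0, "wx": 0, "wy": 0, "wz": 0}, {"tx": -0.066, "ty": 0.011, "tz": 0, "wx": 0, "wy": 0, "wz": 0}, {"tx": -0.0649, "ty": 0.0105, "tz": 0, "wx": 0, "wy": 0, "wz": -0.0187}]'

```text
time_s: 8.9
tool_pos: [0.5819, -0.242, 0.1177]
orientation: [0.724, 0.69, -0.001, -0.001]
contact_force: [0.3, 0.0, -1.6]
width: 0.0555
```

Request:
carry_out --commands '[{"tx": 0, "ty": 0, "tz": 0.05, "wx": 0, "wy": 0, "wz": 0}, {"tx": 0, "ty": 0, "tz": 0.03, "wx": 0, "wy": 0, "wz": 0}, {"tx": 0, "ty": 0, "tz": 0.02, "wx": 0, "wy": 0, "wz": 0}, {"tx": 0, "ty": 0, "tz": 0, "wx": 0, "wy": 0, "wz": 0}, {"tx": 0, "ty": 0, "tz": 0, "wx": 0, "wy": 0, "wz": 0}]'

```text
time_s: 9.4
tool_pos: [0.5832, -0.2396, 0.0695]
orientation: [0.723, 0.691, 0.0, -0.0]
contact_force: [0.3, -0.1, -1.4]
width: 0.0553
```

```bash
python3 -c "
from h import *
go(.5831,-.2409,.034,-.048)
p=observe()['tool_pos']
a=get_image('side')[:,:,::-1]
v=cv2.resize(a[80:180,200:320],None,fx=6,fy=6,interpolation=2)
for dz,c in((.024,(0,0,255)),(.028,(255,0,255))):
  cv2.polylines(v,[((hull('side',p[0],p[1],-.048,z=p[2]+dz)-[200,80]+.5)*6).astype(int)],True,c,1)
cv2.polylines(v,[((hull('side',.5831,-.2409,-.048,z=.0615)-[200,80]+.5)*6).astype(int)],True,(0,255,0),1)
cv2.imwrite('pics/s7.png',v)"
```

```text
t 9.4 pos [ 0.5832 -0.2396  0.0695] q [ 0.59  0.63 -0.43  1.68  0.32  0.9  -0.02] F [ 0.3 -0.1 -1.4] w 0.0553
shift fs [-0.0026 -0.0001  0.071 ] turn fs [-0.0002 -0.0003  0.0012]
```

View pics/s7.png

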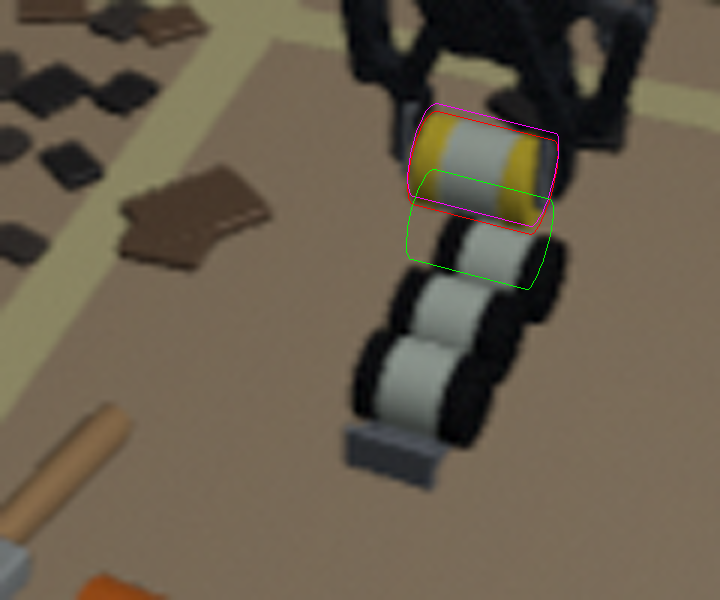

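The tube is aligned over the far gap. The view suggests the tube centre is only 22–24 mm above the reported TCP here, so I'll come down by feel.

Request:
carry_out --commands '[{"tx": -0.002, "ty": 0, "tz": 0.02, "wx": 0, "wy": 0, "wz": 0}, {"tx": 0, "ty": 0, "tz": 0.015, "wx": 0, "wy": 0, "wz": 0}, {"tx": 0, "ty": 0, "tz": 0.01, "wx": 0, "wy": 0, "wz": 0}, {"tx": 0, "ty": 0, "tz": 0, "wx": 0, "wy": 0, "wz": 0}, {"tx": 0, "ty": 0, "tz": 0, "wx": 0, "wy": 0, "wz": 0}]'

```text
time_s: 9.95
tool_pos: [0.5829, -0.2417, 0.0468]
orientation: [0.724, 0.69, -0.0, -0.0]
contact_force: [-0.0, 0.5, -1.0]
width: 0.0552
```

Request:
carry_out --commands '[{"tx": 0, "ty": 0, "tz": 0.004, "wx": 0, "wy": 0, "wz": 0}, {"tx": 0, "ty": 0, "tz": 0.004, "wx": 0, "wy": 0, "wz": 0}, {"tx": 0, "ty": 0, "tz": 0, "wx": 0, "wy": 0, "wz": 0}]'

```text
time_s: 10.25
tool_pos: [0.5828, -0.2418, 0.0427]
orientation: [0.724, 0.69, -0.0, -0.0]
contact_force: [-0.1, 0.2, -0.7]
width: 0.0558
```

Request:
carry_out --commands '[{"tx": 0, "ty": 0, "tz": 0.004, "wx": 0, "wy": 0, "wz": 0}, {"tx": 0, "ty": 0, "tz": 0, "wx": 0, "wy": 0, "wz": 0}]'

```text
time_s: 10.45
tool_pos: [0.5828, -0.2417, 0.0407]
orientation: [0.724, 0.69, -0.0, -0.0]
contact_force: [0.1, -0.6, -0.8]
width: 0.0553
```

Request:
carry_out --commands '[{"tx": 0.001, "ty": 0, "tz": 0.003, "wx": 0, "wy": 0, "wz": 0}, {"tx": 0, "ty": 0, "tz": 0, "wx": 0, "wy": 0, "wz": 0}]'

```text
time_s: 10.65
tool_pos: [0.5829, -0.2411, 0.0392]
orientation: [0.724, 0.69, -0.0, -0.0]
contact_force: [0.1, 0.3, -0.5]
width: 0.0558
```

Request:
carry_out --commands '[{"tx": 0, "ty": 0, "tz": 0.003, "wx": 0, "wy": 0, "wz": 0}, {"tx": 0, "ty": 0, "tz": 0, "wx": 0, "wy": 0, "wz": 0}]'

```text
time_s: 10.85
tool_pos: [0.5829, -0.2413, 0.0377]
orientation: [0.724, 0.69, -0.0, -0.0]
contact_force: [-0.1, 0.2, -1.5]
width: 0.0554
```

Request:
carry_out --commands '[{"tx": 0, "ty": 0, "tz": 0.002, "wx": 0, "wy": 0, "wz": 0}, {"tx": 0, "ty": 0, "tz": 0, "wx": 0, "wy": 0, "wz": 0}]'

```text
time_s: 11.05
tool_pos: [0.5829, -0.2413, 0.0368]
orientation: [0.724, 0.69, -0.0, -0.0]
contact_force: [0.9, -0.5, -0.3]
width: 0.055
```

Request:
carry_out --commands '[{"tx": 0, "ty": 0, "tz": 0.003, "wx": 0, "wy": 0, "wz": 0}, {"tx": 0, "ty": 0, "tz": 0, "wx": 0, "wy": 0, "wz": 0}]'

```text
time_s: 11.25
tool_pos: [0.583, -0.2411, 0.0354]
orientation: [0.724, 0.69, 0.0, -0.0]
contact_force: [-0.8, 0.7, -0.2]
width: 0.0552
```

Request:
carry_out --commands '[{"tx": 0, "ty": 0, "tz": 0.002, "wx": 0, "wy": 0, "wz": 0}, {"tx": 0, "ty": 0, "tz": 0, "wx": 0, "wy": 0, "wz": 0}]'

```text
time_s: 11.45
tool_pos: [0.5831, -0.2406, 0.035]
orientation: [0.724, 0.69, 0.0, -0.0]
contact_force: [-2.7, 1.7, 6.6]
width: 0.0551
```

I feel contact: 6.6 N up at z 0.035, close to the 0.034 computed from the pick height. Release and raise.

Request:
carry_out --commands '[{"tx": 0, "ty": 0, "tz": 0, "wx": 0, "wy": 0, "wz": 0}, {"tx": 0, "ty": 0, "tz": 0, "wx": 0, "wy": 0, "wz": 0}, {"tx": 0, "ty": 0, "tz": 0, "wx": 0, "wy": 0, "wz": 0}, {"tx": 0, "ty": 0, "tz": 0, "wx": 0, "wy": 0, "wz": 0}, {"tx": 0, "ty": 0, "tz": 0, "wx": 0, "wy": 0, "wz": 0}, {"tx": 0, "ty": 0, "tz": 0, "wx": 0, "wy": 0, "wz": 0}]' --claw 0

```text
time_s: 12.05
tool_pos: [0.5829, -0.2413, 0.0343]
orientation: [0.724, 0.69, -0.0, -0.0]
contact_force: [-0.4, -1.0, -0.5]
width: 0.0856
```

Request:
carry_out --commands '[{"tx": 0, "ty": 0, "tz": -0.02, "wx": 0, "wy": 0, "wz": 0}, {"tx": 0, "ty": 0, "tz": -0.05, "wx": 0, "wy": 0, "wz": 0}, {"tx": 0, "ty": 0, "tz": -0.07, "wx": 0, "wy": 0, "wz": 0}, {"tx": 0, "ty": 0, "tz": -0.07, "wx": 0, "wy": 0, "wz": 0}, {"tx": 0, "ty": 0, "tz": 0, "wx": 0, "wy": 0, "wz": 0}, {"tx": 0, "ty": 0, "tz": 0, "wx": 0, "wy": 0, "wz": 0}]'

```text
time_s: 12.65
tool_pos: [0.5836, -0.2415, 0.1409]
orientation: [0.724, 0.69, 0.0, 0.001]
contact_force: [0.1, 0.4, -0.7]
width: 0.0855
```

```bash
python3 -c "
from h import *
go(.5569,.1535,.12,-.076)
a=get_image('side')[:,:,::-1]
v=cv2.resize(a[80:180,200:320],None,fx=6,fy=6,interpolation=2)
cv2.polylines(v,[((hull('side',.5831,-.2409,-.048,z=.0615)-[200,80]+.5)*6).astype(int)],True,(0,255,0),1)
cv2.imwrite('pics/s8.png',v)"
```

```text
t 12.65 pos [ 0.5836 -0.2415  0.1409] q [ 0.61  0.56 -0.46  1.62  0.28  1.03  0.02] F [ 0.1  0.4 -0.7] w 0.0855
shift fs [ 0.7865 -0.0913  0.0409] turn fs [0.0016 0.0006 0.0187]
```

View pics/s8.png

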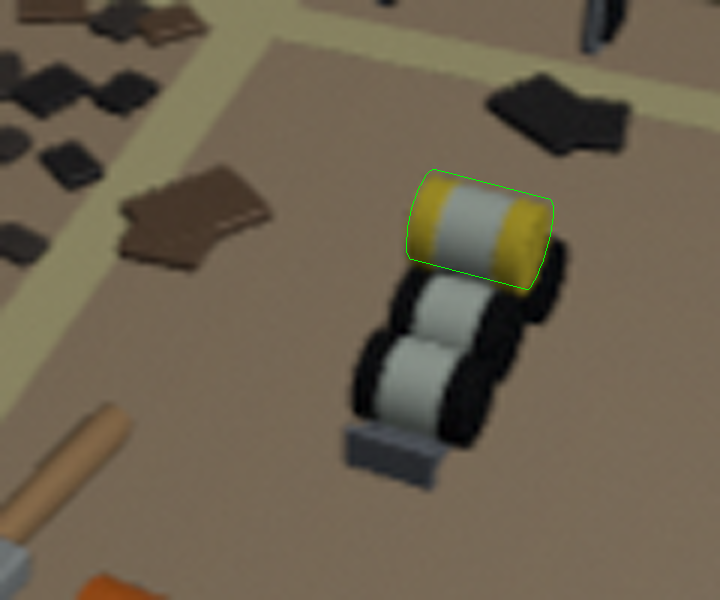

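The first tube sits exactly on the planned outline (centre at about (480,230)). Now the second yellow tube.

Request:
carry_out --commands '[{"tx": 0.0786, "ty": -0.0091, "tz": 0, "wx": 0, "wy": 0, "wz": 0}, {"tx": 0.0786, "ty": -0.0091, "tz": 0, "wx": 0, "wy": 0, "wz": 0}, {"tx": 0.0786, "ty": -0.0091, "tz": 0, "wx": 0, "wy": 0, "wz": 0}, {"tx": 0.0786, "ty": -0.0091, "tz": 0, "wx": 0, "wy": 0, "wz": 0}, {"tx": 0.0786, "ty": -0.0091, "tz": 0, "wx": 0, "wy": 0, "wz": 0}, {"tx": 0.0786, "ty": -0.0091, "tz": 0, "wx": 0, "wy": 0, "wz": 0}, {"tx": 0.0786, "ty": -0.0091, "tz": 0, "wx": 0, "wy": 0, "wz": 0}, {"tx": 0.0786, "ty": -0.0091, "tz": 0, "wx": 0, "wy": 0, "wz": 0}, {"tx": 0.0786, "ty": -0.0091, "tz": 0, "wx": 0, "wy": 0, "wz": 0}, {"tx": 0.0786, "ty": -0.0091, "tz": 0.04, "wx": 0, "wy": 0, "wz": 0.0187}]'

```text
time_s: 13.7
tool_pos: [0.5569, 0.1553, 0.1202]
orientation: [0.734, 0.68, 0.001, 0.0]
contact_force: [1.1, 1.0, -0.7]
width: 0.0854
```

Request:
carry_out --commands '[{"tx": 0, "ty": 0, "tz": 0.05, "wx": 0, "wy": 0, "wz": 0}, {"tx": 0, "ty": 0, "tz": 0.05, "wx": 0, "wy": 0, "wz": 0}, {"tx": 0, "ty": 0, "tz": 0, "wx": 0, "wy": 0, "wz": 0}, {"tx": 0, "ty": 0, "tz": 0, "wx": 0, "wy": 0, "wz": 0}]'

```text
time_s: 14.1
tool_pos: [0.5556, 0.1531, 0.0688]
orientation: [0.733, 0.68, -0.001, -0.001]
contact_force: [-0.2, 0.2, 0.3]
width: 0.0855
```

```bash
python3 -c "
from h import *
go(.5569,.1535,-.001,-.076)"
```

```text
t 14.1 pos [0.5556 0.1531 0.0688] q [-0.02  0.57 -0.49  1.82  0.34  0.84 -0.75] F [-0.2  0.2  0.3] w 0.0855
shift fs [0.0011 0.0028 0.1397] turn fs [-0.0015  0.0005  0.    ]
```

Request:
carry_out --commands '[{"tx": 0.0011, "ty": 0.0028, "tz": 0.04, "wx": 0, "wy": 0, "wz": 0}, {"tx": 0, "ty": 0, "tz": 0.04, "wx": 0, "wy": 0, "wz": 0}, {"tx": 0, "ty": 0, "tz": 0.03, "wx": 0, "wy": 0, "wz": 0}, {"tx": 0, "ty": 0, "tz": 0.02, "wx": 0, "wy": 0, "wz": 0}, {"tx": 0, "ty": 0, "tz": 0.0097, "wx": 0, "wy": 0, "wz": 0}, {"tx": 0, "ty": 0, "tz": 0, "wx": 0, "wy": 0, "wz": 0}, {"tx": 0, "ty": 0, "tz": 0, "wx": 0, "wy": 0, "wz": 0}]'

```text
time_s: 14.8
tool_pos: [0.5582, 0.1541, 0.0001]
orientation: [0.733, 0.68, 0.0, 0.0]
contact_force: [-0.5, 0.4, 0.6]
width: 0.0853
```

Request:
carry_out --commands '[{"tx": 0, "ty": 0, "tz": 0, "wx": 0, "wy": 0, "wz": 0}, {"tx": 0, "ty": 0, "tz": 0, "wx": 0, "wy": 0, "wz": 0}, {"tx": 0, "ty": 0, "tz": 0, "wx": 0, "wy": 0, "wz": 0}, {"tx": 0, "ty": 0, "tz": 0, "wx": 0, "wy": 0, "wz": 0}, {"tx": 0, "ty": 0, "tz": 0, "wx": 0, "wy": 0, "wz": 0}, {"tx": 0, "ty": 0, "tz": 0, "wx": 0, "wy": 0, "wz": 0}]' --claw 255 --squeeze 35

```text
time_s: 15.4
tool_pos: [0.5581, 0.154, 0.0002]
orientation: [0.733, 0.68, 0.0, 0.0]
contact_force: [-1.0, -0.2, 5.6]
width: 0.0556
```

Request:
carry_out --commands '[{"tx": 0, "ty": 0, "tz": -0.02, "wx": 0, "wy": 0, "wz": 0}, {"tx": 0, "ty": 0, "tz": -0.04, "wx": 0, "wy": 0, "wz": 0}, {"tx": 0, "ty": 0, "tz": -0.06, "wx": 0, "wy": 0, "wz": 0}, {"tx": 0, "ty": 0, "tz": -0.06, "wx": 0, "wy": 0, "wz": 0}, {"tx": 0, "ty": 0, "tz": -0.06, "wx": 0, "wy": 0, "wz": 0}, {"tx": 0, "ty": 0, "tz": 0, "wx": 0, "wy": 0, "wz": 0}, {"tx": 0, "ty": 0, "tz": 0, "wx": 0, "wy": 0, "wz": 0}]'

```text
time_s: 16.1
tool_pos: [0.558, 0.1538, 0.1203]
orientation: [0.733, 0.68, 0.001, 0.0]
contact_force: [0.7, -0.1, -1.1]
width: 0.0557
```

```bash
python3 -c "
from h import *
go(.5855,-.1929,.12,-.048)"
```

```text
t 16.1 pos [0.558  0.1538 0.1203] q [ 0.    0.51 -0.51  1.77  0.3   0.94 -0.71] F [ 0.7 -0.1 -1.1] w 0.0557
shift fs [-0.6873  0.1075  0.0007] turn fs [ 0.0009 -0.0001 -0.0187]
```

Held (55.7 mm). Carry to the near gap.

Request:
carry_out --commands '[{"tx": -0.0687, "ty": 0.0107, "tz": 0, "wx": 0, "wy": 0, "wz": 0}, {"tx": -0.0687, "ty": 0.0107, "tz": 0, "wx": 0, "wy": 0, "wz": 0}, {"tx": -0.0687, "ty": 0.0107, "tz": 0, "wx": 0, "wy": 0, "wz": 0}, {"tx": -0.0687, "ty": 0.0107, "tz": 0, "wx": 0, "wy": 0, "wz": 0}, {"tx": -0.0687, "ty": 0.0107, "tz": 0, "wx": 0, "wy": 0, "wz": 0}, {"tx": -0.0687, "ty": 0.0107, "tz": 0, "wx": 0, "wy": 0, "wz": 0}, {"tx": -0.0687, "ty": 0.0107, "tz": 0, "wx": 0, "wy": 0, "wz": 0}, {"tx": -0.0687, "ty": 0.0107, "tz": 0, "wx": 0, "wy": 0, "wz": 0}, {"tx": -0.0687, "ty": 0.0107, "tz": 0, "wx": 0, "wy": 0, "wz": 0}, {"tx": -0.0687, "ty": 0.0107, "tz": 0, "wx": 0, "wy": 0, "wz": -0.0187}]'

```text
time_s: 17.1
tool_pos: [0.5839, -0.1939, 0.118]
orientation: [0.724, 0.69, -0.001, -0.001]
contact_force: [1.0, 0.5, -0.0]
width: 0.0554
```

Request:
carry_out --commands '[{"tx": 0, "ty": 0, "tz": 0, "wx": 0, "wy": 0, "wz": 0}, {"tx": 0, "ty": 0, "tz": 0, "wx": 0, "wy": 0, "wz": 0}, {"tx": 0, "ty": 0, "tz": 0, "wx": 0, "wy": 0, "wz": 0}]'

```text
time_s: 17.4
tool_pos: [0.5845, -0.1912, 0.1187]
orientation: [0.723, 0.69, -0.0, -0.001]
contact_force: [-0.5, 0.4, -0.5]
width: 0.0554
```

```bash
python3 -c "
from h import *
go(.5855,-.1929,.0375,-.048)"
```

```text
t 17.4 pos [ 0.5845 -0.1912  0.1187] q [ 0.55  0.56 -0.47  1.68  0.3   0.98 -0.08] F [-0.5  0.4 -0.5] w 0.0554
shift fs [-0.0035  0.0023  0.1624] turn fs [-0.001  -0.0008  0.0009]
```

Request:
carry_out --commands '[{"tx": -0.0032, "ty": 0.002, "tz": 0.05, "wx": -0.001, "wy": -0.0008, "wz": 0}, {"tx": 0, "ty": 0, "tz": 0.05, "wx": 0, "wy": 0, "wz": 0}, {"tx": 0, "ty": 0, "tz": 0.03, "wx": 0, "wy": 0, "wz": 0}, {"tx": 0, "ty": 0, "tz": 0.02, "wx": 0, "wy": 0, "wz": 0}, {"tx": 0, "ty": 0, "tz": 0.006, "wx": 0, "wy": 0, "wz": 0}, {"tx": 0, "ty": 0, "tz": 0, "wx": 0, "wy": 0, "wz": 0}, {"tx": 0, "ty": 0, "tz": 0, "wx": 0, "wy": 0, "wz": 0}]'

```text
time_s: 18.1
tool_pos: [0.5868, -0.1943, 0.0425]
orientation: [0.724, 0.69, 0.0, 0.002]
contact_force: [0.1, 0.2, -0.5]
width: 0.0554
```

```bash
python3 -c "
from h import *
go(.5855,-.1929,.0347,-.048)"
```

```text
t 18.1 pos [ 0.5868 -0.1943  0.0425] q [ 0.53  0.65 -0.44  1.74  0.36  0.83 -0.12] F [ 0.1  0.2 -0.5] w 0.0554
shift fs [ 0.0028 -0.0027  0.0155] turn fs [0.0019 0.001  0.0002]
```

Request:
carry_out --commands '[{"tx": 0.0026, "ty": -0.0025, "tz": 0.005, "wx": 0.0015, "wy": 0.001, "wz": 0}, {"tx": 0, "ty": 0, "tz": 0.004, "wx": 0, "wy": 0, "wz": 0}, {"tx": 0, "ty": 0, "tz": 0, "wx": 0, "wy": 0, "wz": 0}, {"tx": 0, "ty": 0, "tz": 0, "wx": 0, "wy": 0, "wz": 0}]'

```text
time_s: 18.5
tool_pos: [0.5849, -0.1931, 0.0371]
orientation: [0.724, 0.69, -0.0, -0.0]
contact_force: [0.6, 0.0, -0.7]
width: 0.0552
```

```bash
python3 -c "
from h import *
go(.5855,-.1929,.0347,-.048)"
```

```text
t 18.5 pos [ 0.5849 -0.1931  0.0371] q [ 0.52  0.65 -0.44  1.74  0.36  0.82 -0.13] F [ 0.6  0.  -0.7] w 0.0552
shift fs [0.0004 0.0012 0.0049] turn fs [-0.0005 -0.0002  0.0001]
```

Request:
carry_out --commands '[{"tx": 0, "ty": 0.001, "tz": 0.003, "wx": 0, "wy": 0, "wz": 0}, {"tx": 0, "ty": 0, "tz": 0, "wx": 0, "wy": 0, "wz": 0}]'

```text
time_s: 18.7
tool_pos: [0.5855, -0.1929, 0.0356]
orientation: [0.724, 0.69, -0.0, -0.0]
contact_force: [-0.0, 0.6, 0.0]
width: 0.0554
```

Request:
carry_out --commands '[{"tx": 0, "ty": 0, "tz": 0.002, "wx": 0, "wy": 0, "wz": 0}, {"tx": 0, "ty": 0, "tz": 0, "wx": 0, "wy": 0, "wz": 0}]'

```text
time_s: 18.9
tool_pos: [0.5855, -0.1923, 0.0352]
orientation: [0.724, 0.69, 0.0, -0.001]
contact_force: [-2.5, 2.6, 7.3]
width: 0.0557
```

Contact came at the same height as the first tube (7.3 N). Release and raise.

Request:
carry_out --commands '[{"tx": 0, "ty": 0, "tz": 0, "wx": 0, "wy": 0, "wz": 0}, {"tx": 0, "ty": 0, "tz": 0, "wx": 0, "wy": 0, "wz": 0}, {"tx": 0, "ty": 0, "tz": 0, "wx": 0, "wy": 0, "wz": 0}, {"tx": 0, "ty": 0, "tz": 0, "wx": 0, "wy": 0, "wz": 0}, {"tx": 0, "ty": 0, "tz": 0, "wx": 0, "wy": 0, "wz": 0}, {"tx": 0, "ty": 0, "tz": 0, "wx": 0, "wy": 0, "wz": 0}]' --claw 0

```text
time_s: 19.5
tool_pos: [0.5854, -0.1931, 0.0345]
orientation: [0.724, 0.69, -0.0, -0.0]
contact_force: [0.4, 0.4, -0.3]
width: 0.0853
```

Request:
carry_out --commands '[{"tx": 0, "ty": 0, "tz": -0.02, "wx": 0, "wy": 0, "wz": 0}, {"tx": 0, "ty": 0, "tz": -0.05, "wx": 0, "wy": 0, "wz": 0}, {"tx": 0, "ty": 0, "tz": -0.07, "wx": 0, "wy": 0, "wz": 0}, {"tx": 0, "ty": 0, "tz": -0.07, "wx": 0, "wy": 0, "wz": 0}, {"tx": 0, "ty": -0.07, "tz": 0, "wx": 0, "wy": 0, "wz": 0}, {"tx": 0, "ty": -0.07, "tz": 0, "wx": 0, "wy": 0, "wz": 0}, {"tx": 0, "ty": -0.07, "tz": 0, "wx": 0, "wy": 0, "wz": 0}, {"tx": 0, "ty": -0.07, "tz": 0, "wx": 0, "wy": 0, "wz": 0}, {"tx": 0, "ty": 0, "tz": 0, "wx": 0, "wy": 0, "wz": 0}, {"tx": 0, "ty": 0, "tz": 0, "wx": 0, "wy": 0, "wz": 0}]'

```text
time_s: 20.5
tool_pos: [0.4457, -0.1868, 0.1407]
orientation: [0.724, 0.69, -0.0, 0.0]
contact_force: [0.4, -0.4, 0.2]
width: 0.0855
```

```bash
python3 -c "
from h import *
go(.5855,-.1929,.12,-.048)
o=np.zeros((600,800,3),np.uint8)
for n,(r,c),j in(('side',(80,210),0),('top',(120,330),400)):
  a=get_image(n)[:,:,::-1]; v=np.ascontiguousarray(cv2.resize(a[r:r+100,c:c+100],(400,400),interpolation=2))
  for x,y in((.5831,-.2409),(.5855,-.1929)): cv2.polylines(v,[((hull(n,x,y,-.048,z=.0615)-[c,r]+.5)*4).astype(int)],True,(0,255,0),1)
  o[:400,j:j+400]=v
  if n=='side': o[400:,:400]=cv2.resize(a[200:300,170:370],(400,200))
  else: o[400:,400:]=cv2.resize(a[140:240,130:330],(400,200))
cv2.imwrite('pics/s9.png',o)"
```

```text
t 20.5 pos [ 0.4457 -0.1868  0.1407] q [ 0.71  0.34 -0.53  1.97  0.22  0.88  0.01] F [ 0.4 -0.4  0.2] w 0.0855
shift fs [0.0013 0.2798 0.0415] turn fs [ 0.0004  0.0005 -0.0003]
```

View pics/s9.png

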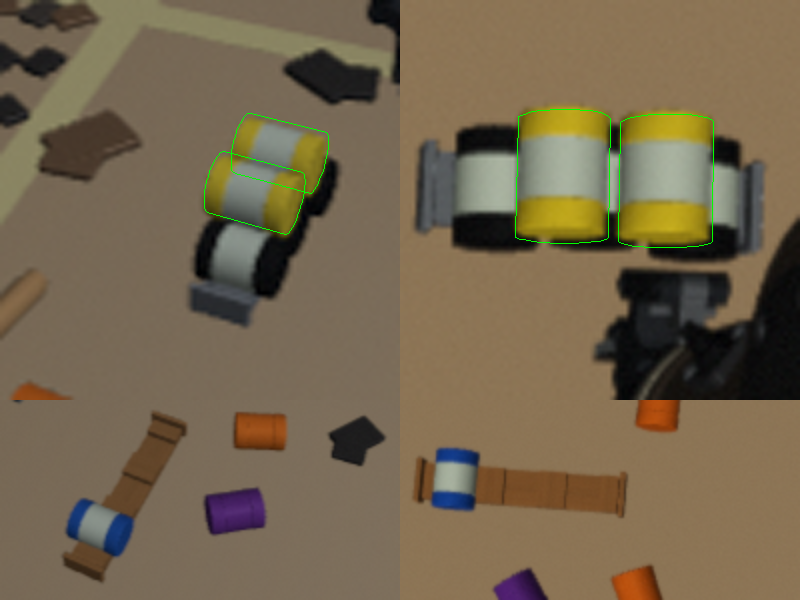

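Both yellow tubes sit in the two gaps on the planned outlines, with centres at about (563,175) and (666,180) in the top crop. The blue tube is still in its groove, and the gripper is clear. Handing in.

```bash
python3 -c "
from bench import *
print(finish_job())"
```

```text
the job is handed in; nothing more can be done
None
```

Both yellow-capped tubes are stacked in the two gaps of the black-capped row, parallel and about flush with the tubes below. I handed the job in at about 20.6 s of the 54 s allowed.

**Last checks:** the final views from both cameras match the planned outlines at the saddle height of 61.5 mm. The blue-capped tube is still in its groove, and the gripper stands clear. The highest wrist force I read was about 8 N (both placings), though I only read it between moves.

**What went wrong or disagreed:**
- **First grasp missed:** at the height the reported TCP implied, the fingers shut just above the first tube. The camera showed the fingertips about 34 mm higher than reported. I corrected for that, and both real grasps held at 55–56 mm opening.
- **Height mismatch at the first placing:** the camera suggested contact 5–6 mm higher than the pick height implied. I lowered by feel, and contact came within about 1 mm of the pick-based value for both tubes.

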